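# Press a moka gasket home with the bench screw press

### The job

One of the two bench screw presses holds a stainless moka chamber with a grey silicone ring on its rim. Wind that press's crank clockwise (seen from above) until its foot just touches the ring, then give it a quarter of a turn more, never as much as two fifths of a turn, and let go of the crank with the ring still lying flat on the chamber.

Things in the scene. Friction and masses are not known exactly. Their poses are not given: they have to be found in the camera images.
- press: The press to use: grey bed 130 x 190 mm, steel columns 78 mm either side (its y), grey crosshead (top 197 mm up), steel crank above. Origin: underside of bed on the vertical screw axis, z up. A moka chamber, rim 64 mm wide, stands fixed in the nest on its bed, the ring on top. The other press is identical but has a white porcelain lamp holder in its nest; either may be on the left.
- crank (a joint): Crank of that press, rad, growing clockwise from above; 0 = knob on the press's -x side. Starts at 0 to 1.9; meets the ring 1.1 to 4.3 further on. It turns at constant height and stays where left (friction 0.18 N m). Ram and foot sink 40 mm per turn (0.006366 m per rad); at 0 the free foot's underside is 119 mm above the press origin.
- knob (a point): Grip of that press's crank: an upright dark wooden knob 24 mm in diameter, 52 mm tall, top 270 mm above the work surface, its axis 60 mm from the screw axis. The point is on the knob's own axis, 20 mm below its top. It spins freely on its pin, so a hand can carry it round the circle without turning. Nothing else of the press is higher than 222 mm.
- ring: Grey silicone ring, 68 mm outside, 47 mm inside, 8 mm thick, lying loose on the chamber's rim on the screw axis. Origin: centre of its underside; its top is 8 mm higher. The height of chamber and ring differs from run to run by up to 8 mm: the ring's underside is 84 to 92 mm above the press origin.
- foot (a joint): How far the foot (steel disc 68 mm across, 12 mm thick, under the ram) is pushed up against its spring, m: 0 while it hangs free, 22 mm below the ram's collar with the open coil between; after meeting the ring it grows 0.010 per quarter turn of the crank, to a stop at 0.021. Spring 2.4 N at first contact, 1.2 N more per mm.

How it is judged:
By the outcome, as a careful person would: the job done as asked, in the order asked, and still so for the second after the job is handed in, with the robot touching nothing.
It also fails if it takes over 42 s, if anything falls off the work surface, if the arm or the gripper's body presses on something with over 40 N, if the wrist force passes 120 N, or if a joint passes its speed limit or range.

### The arm

A 6-joint arm with a two-finger parallel gripper is mounted at the origin on the work surface. World frame = base frame: x ahead of the robot, y to its left, z up, the work surface at z = 0. Lengths are in m, angles in degrees, forces in N, time in s.
With the tool pointing down it reaches from about 0.275 to 0.85 m from the base axis. Payload 5.2 kg.
Tool frame: the origin (TCP) lies on the centre line of the jaws, within the pads' length; the fingertips stand 11 mm ahead of it and the grasp point (between the pads) lies 8 mm behind it; x points along the fingers, z is the direction in which the jaws open and shut, and the axes are right-handed (so a half turn about x gives the same grasp; the last joint's range is limited). The gripper opens to 85 mm and grips with 20 to 120 N. Pads are 22 mm wide; open, the fingers measure 114 mm over their backs; the gripper's body (76 mm by 85 mm) begins 54 mm behind the grasp point. The pads swing forward as they close: fully open they stand 13 mm farther back than shut.
Start: joints at [-78.828, 14.817, 87.949, -0, 77.235, -11.62], TCP at [0.213, -0.507, 0.242] pointing down, gripper open.
Joint ranges: [-179.93, 179.93], [-52.35, 119.4], [10.71, 147.94], [-69.91, 249.91], [12.55, 155.21], [-178.61, 178.61]. Speed limits (degrees/s): [147.25, 147.25, 180, 180, 180, 180].

### API

Orientations are given as a 3x3 rotation matrix whose columns are the frame's x, y, z axes.
In Python, from plant import monitor, imaging, job, nets gives the robot as it stands.
- The arm moves only by the tool apply_moves, never from a script. Its argument "motion" is a list of rows, each a list of 7 numbers: the turn, a rotation vector about the world's x, y, z in units of 5 degrees (1.0 is 5 degrees), then the shift along the world's x, y, z in units of 30 mm (1.0 is 30 mm), then the finger opening in mm, from 0 to 85.4. A call has 1 to 10 rows; each row is the pose to reach, as a shift and turn from the pose commanded when the call began; what a row does not reach only later rows make up. A row lasts 1/12 s, in which the tool goes at most 41.7 mm and 7.16 degrees, less where a joint would pass 70% of its speed; a pose out of reach is approached as far as the arm can. A call with a gripper value outside its range is refused whole. The fingers move at their own pace and stop on an object; the grip force is fixed at half the most. Time passes only in rows, so rows that repeat a pose let the fingers close. It gives the time, the measured TCP pose, the force and the opening at its end, in the units of the state.
- monitor.state(): the state, without advancing time (a new reading comes with each control period).
- imaging.snapshot(name): name is "scene" or "side" or "wrist"; returns a dict with "pixels" (420x560x3 uint8, blue, green, red), "intrinsics" (3x3 intrinsics, pixels), "R" (3x3) and "t" (3): a world point X has camera coordinates R X + t; the wrist camera has in their place "mount" (4x4, takes a point from camera to tool coordinates, whose origin is the TCP and whose axes are the tool frame's). Camera axes: x right, y down, z forward; pixel columns grow to the right and rows downward; lengths in m; the calibration is good to about 2 mm. A picture is of the moment at which its call begins: read the wrist's pose just before it. There is no depth.
- job.sign_off(): hands the job in, once; it reports no verdict.
Trained networks look in a picture, given as the dict that the camera call returned (one of the last four; its "shot" number tells which), for a name from the list of things; names that differ only in an ending like _2 or _b are one class to them, and where a whole thing is asked for, a point or a joint stands for the part that bears it (a point fixed in the world has none). Each returns a list of dicts, best first, with "confidence" (0 to 1); they miss things now and then, are a little off and sometimes report something else, mostly with a low value. They report only what shows in the picture. A call takes as long as a camera call.
- nets.cut_out(picture, label): "region" (420x560 bool, what is visible of it) and "position" ([column, row] as shares, 0 to 1, of the picture: columns of its width, rows of its height, amid what is visible of it).
- nets.tip_of(picture, label): "position" ([column, row] as shares, 0 to 1, of the picture: columns of its width, rows of its height: a listed point, or the origin of a listed thing).
The state is a dict: "time": time; "q": joint angles; "joint_velocities": joint speeds; "tau": joint torques, N m; "eef_pos": TCP position; "tcp_rot": TCP orientation; "force": force on the tool from outside, world axes, zero at the start; "ft_torque": the same for the moment, N m; "finger_gap": finger opening in m.
Only numpy, scipy, OpenCV 4.12 (cv2) and the standard library are available. Lean on these libraries where they do the work, as an engineer would, in place of code of your own. Each camera call takes 0.05 s, during which the arm holds its last target.

## Working session

There is one attempt and no reset: what is moved stays moved. The work goes in short steps, Python scripts to look and compute and a tool call to move; the robot and the scene stay as the last step left them, time stands still between calls to the robot, and variables do not carry over. Pictures are saved under pics/ and viewed, and the job is handed in when it is done.

Besides the shell and the picture viewer there is one more tool, called after ">>>" as name([rows], argument=value, ...), one row to a line, values as JSON. apply_moves: Moves the arm, as the interface text tells. Its arguments: {"type":"object","properties":{"motion":{"type":"array"}},"required":["motion"]}

```bash
ls; mkdir -p pics; python3 - <<'E'
from plant import monitor, imaging, job, nets
import cv2,numpy as np
s=monitor.state();print({k:np.round(v,3).tolist() for k,v in s.items()})
for n in ["scene","side","wrist"]:
    p=imaging.snapshot(n);cv2.imwrite(f"pics/{n}0.png",p["pixels"])
    print(n,[(k,np.round(v,4).tolist()) for k,v in p.items() if k!="pixels"])
    for l in ["press","knob","ring","foot"]:
        try:print(l,[(np.round(d["position"]*np.array([560,420]),1).tolist(),round(d["confidence"],2)) for d in nets.tip_of(p,l)])
        except Exception as e: print(l,e)
print(monitor.state()["time"])
E
```

```text
pics
{'time': 0.0, 'q': [-78.827, 14.859, 88.012, 0.001, 77.233, -11.62], 'joint_velocities': [0.065, -0.031, 0.023, 0.075, 0.054, 0.012], 'tau': [-0.001, -44.603, -29.058, -0.0, 0.012, -0.0], 'eef_pos': [0.213, -0.507, 0.241], 'tcp_rot': [[-0.0, 0.922, 0.387], [0.002, 0.387, -0.922], [-1.0, 0.0, -0.002]], 'force': [0.567, 0.877, 0.436], 'ft_torque': [0.006, -0.002, 0.026], 'finger_gap': 0.086}
scene [('intrinsics', [[437.063, 0.0, 278.1658], [0.0, 437.063, 212.4939], [0.0, 0.0, 1.0]]), ('R', [[-0.3946, 0.9188, -0.0042], [0.7524, 0.3205, -0.5755], [-0.5274, -0.2303, -0.8178]]), ('t', [0.2024, -0.2968, 1.1227]), ('shot', 1)]
press [([190.5, 226.6], 0.87)]
knob [([200.2, 139.1], 0.91)]
ring [([182.6, 200.2], 0.74)]
foot it knows: knob, press, ring
side [('intrinsics', [[429.6494, 0.0, 283.856], [0.0, 429.6494, 210.882], [0.0, 0.0, 1.0]]), ('R', [[-0.7933, -0.6088, -0.0031], [-0.4027, 0.5285, -0.7474], [0.4567, -0.5916, -0.6644]]), ('t', [0.3968, 0.3446, 0.5942]), ('shot', 2)]
press [([331.9, 226.1], 0.96)]
knob [([338.1, 143.8], 0.87)]
ring [([338.4, 197.0], 0.57)]
foot it knows: knob, press, ring
wrist [('intrinsics', [[348.5452, 0.0, 276.2919], [0.0, 348.5452, 207.6688], [0.0, 0.0, 1.0]]), ('mount', [[0.001, -0.3032, 0.9529, -0.1331], [0.0003, -0.9529, -0.3032, 0.0775], [1.0, 0.0006, -0.0008, 0.0], [0.0, 0.0, 0.0, 1.0]]), ('shot', 3)]
press []
knob []
ring []
foot it knows: knob, press, ring
0.6
```

View pics/scene0.png

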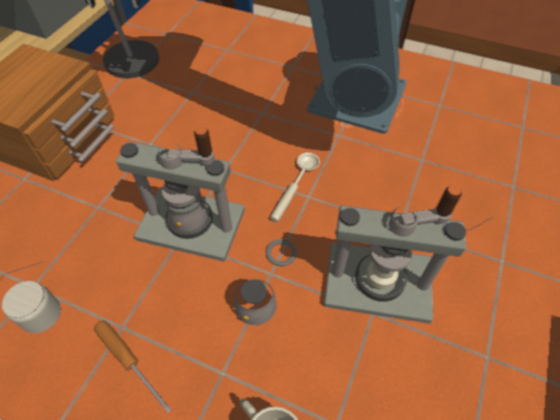

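View pics/side0.png

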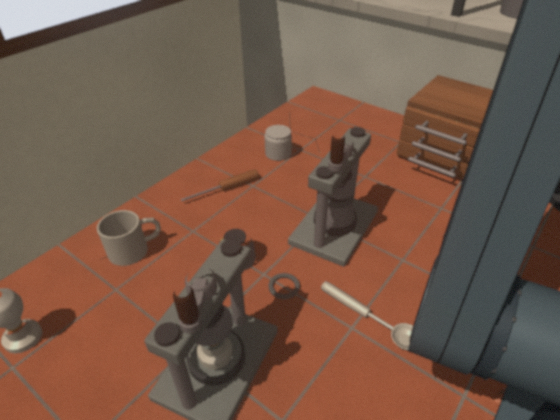

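```bash
cat > h.py <<'E'
import numpy as np,cv2
from plant import monitor, imaging, job, nets
def PM(p):
    if "R" in p: R,t=np.array(p["R"]),np.array(p["t"])
    else:
        s=p["state"];T=np.eye(4);T[:3,:3]=s["tcp_rot"];T[:3,3]=s["eef_pos"]
        M=np.linalg.inv(T@np.array(p["mount"]));R,t=M[:3,:3],M[:3,3]
    return np.array(p["intrinsics"])@np.c_[R,t]
def tri(Ps,uv):
    A=[]
    for P,(u,v) in zip(Ps,uv): A+=[u*P[2]-P[0],v*P[2]-P[1]]
    X=np.linalg.svd(np.array(A))[2][-1];return X[:3]/X[3]
def proj(P,X):
    X=np.atleast_2d(X);q=np.c_[X,np.ones(len(X))]@P.T;return q[:,:2]/q[:,2:]
def onz(P,uv,z):
    A=np.c_[P[:,0],P[:,1],P[:,2]*z+P[:,3]];X=np.linalg.solve(A,[uv[0],uv[1],1]);return X[:2]/X[2]
def snap(n,f=None):
    s=monitor.state();p=imaging.snapshot(n);p["state"]=s
    if f:cv2.imwrite(f"pics/{f}.png",p["pixels"])
    return p
E
python3 - <<'E'
from h import *
a=snap("scene");b=snap("side")
import pickle;pickle.dump((PM(a),PM(b)),open("P.pkl","wb"))
Ps=[PM(a),PM(b)]
for n,u in dict(press=[(190.5,226.6),(331.9,226.1)],knob=[(200.2,139.1),(338.1,143.8)],ring=[(182.6,200.2),(338.4,197)]).items():
    X=tri(Ps,u);print(n,X.round(4),[proj(P,X).round(1) for P in Ps])
for i,(c,r) in enumerate([((105,120),a),((275,110),b)]):
    im=r["pixels"][c[1]:c[1]+150,c[0]:c[0]+150];cv2.imwrite(f"pics/z{i}.png",cv2.resize(im,(600,600),interpolation=cv2.INTER_CUBIC))
E
```

```text
press [ 0.5161 -0.1939  0.001 ] [array([[190.5, 226.6]]), array([[331.9, 226.1]])]
knob [ 0.4914 -0.1425  0.2495] [array([[200.2, 139.1]]), array([[338.1, 143.8]])]
ring [ 0.5108 -0.1988  0.083 ] [array([[182.4, 199.9]]), array([[338.1, 197.2]])]
```

View pics/z0.png

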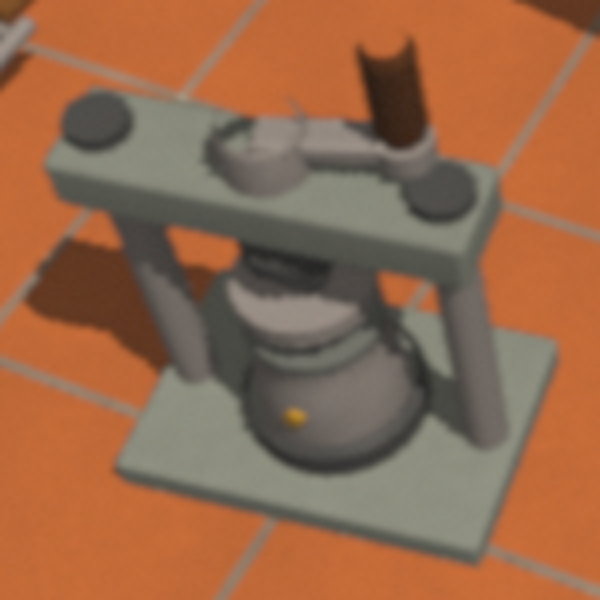

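View pics/z1.png

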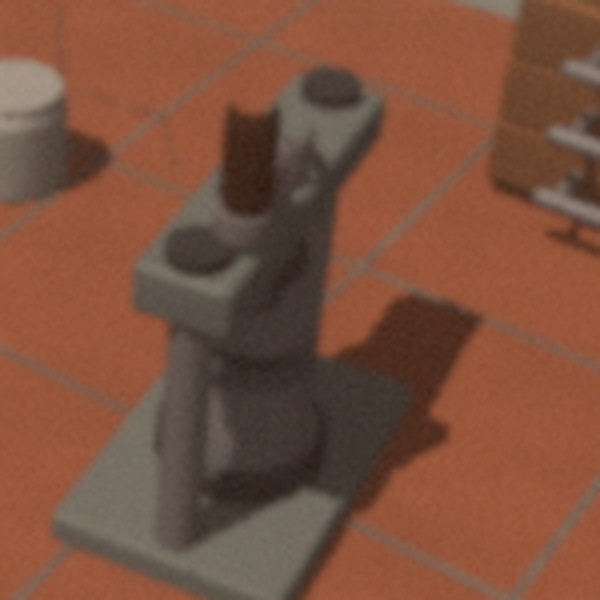

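```bash
python3 - <<'E'
from h import *
import pickle;Ps=pickle.load(open("P.pkl","rb"))
a=lambda u,v:(105+u/4,120+v/4)
b=lambda u,v:(275+u/4,110+v/4)
L=tri(Ps,[a(98,122),b(332,88)]);R=tri(Ps,[a(440,190),b(198,250)])
print(L,R,np.linalg.norm((L-R)[:2]),(L+R)/2,np.degrees(np.arctan2(*(R-L)[1::-1])))
k=tri(Ps,[a(400,135),b(243,210)]);print("knob base",k)
k=tri(Ps,[a(385,48),b(253,110)]);print("knob top",k)
k=tri(Ps,[a(262,165),b(303,165)]);print("hub",k)
for q in [(118,468),(478,562),(556,345)]:print(onz(Ps[0],a(*q),0.012))
E
```

```text
[ 0.52136037 -0.27242408  0.19886814] [ 0.49924498 -0.11840694  0.1996696 ] 0.1555968215932556 [ 0.51030267 -0.19541551  0.19926887] 98.17127290731098
knob base [ 0.48997974 -0.13962721  0.21384912]
knob top [ 0.48990524 -0.13873182  0.26472589]
hub [ 0.50338933 -0.2078141   0.18906065]
[ 0.58689493 -0.27854362]
[ 0.56391893 -0.0898001 ]
[ 0.43376017 -0.11135869]
```

>>> apply_moves([
  [0, 0, 0, 0.5, 0.5, 1.2, 85],
  [0, 0, 0, 1, 1, 2.4, 85],
  [0, 0, 0, 2, 1.8, 3.3, 85],
  [0, 0, 0, 3, 2.6, 4, 85],
  [0, 0, 0, 4, 3.4, 4, 85],
  [0, 0, 0, 5, 4.2, 4, 85],
  [0, 0, 0, 6, 5, 4, 85],
  [0, 0, 0, 7, 5.8, 4, 85],
  [0, 0, 0, 8, 6.6, 4, 85],
  [0, 0, 0, 9, 7.4, 4, 85],
])

```text
time: 1.53
eef_pos: [0.4843, -0.2835, 0.3626]
tcp_rot: [[0.0, 0.922, 0.387], [-0.0, 0.387, -0.922], [-1.0, 0.0, 0.001]]
force: [-0.2, -1.2, -0.1]
finger_gap: 0.0851
```

>>> apply_moves([
  [0, 0, 0, 1, 0.9, 0, 85],
  [0, 0, 0, 2, 1.8, 0, 85],
  [0, 0, 0, 3, 2.6, 0, 85],
  [-0.5, 1.2, 0, 4, 3.5, 0, 85],
  [-1, 2.4, 0, 5, 4.3, -1, 85],
  [-1.5, 3.6, 0, 5.9, 5.1, -2, 85],
  [-2, 4.7, 0, 5.9, 5.1, -3.2, 85],
  [-2.4, 5.8, 0, 5.9, 5.1, -4.4, 85],
  [-2.9, 6.8, 0, 5.9, 5.1, -5.4, 85],
  [-2.9, 6.8, 0, 5.9, 5.1, -6.2, 85],
])

```text
time: 2.37
eef_pos: [0.6593, -0.1292, 0.1651]
tcp_rot: [[-0.566, 0.725, 0.392], [-0.237, 0.313, -0.92], [-0.789, -0.614, -0.005]]
force: [0.3, 0.5, -2.0]
finger_gap: 0.0848
```

```bash
python3 - <<'E'
from h import *
p=snap("wrist","w1");s=p["state"]
print(s["eef_pos"],s["q"],s["tcp_rot"])
import pickle;pickle.dump(p,open("w1.pkl","wb"))
for l in ["press","knob","ring"]:
    print(l,[(np.round(d["position"]*np.array([560,420]),1).tolist(),round(d["confidence"],2)) for d in nets.tip_of(p,l)])
E
```

```text
[ 0.65926934 -0.12919136  0.16511   ] [-10.65373496  53.60230121  42.18243747 -21.97114574 115.51344779
  52.18470118] [[-0.5664681   0.72469898  0.39233312]
 [-0.23701596  0.31269395 -0.91980755]
 [-0.78926378 -0.61403085 -0.00536592]]
press [([277.3, 196.6], 0.92)]
knob []
ring [([282.4, 273.1], 0.71)]
```

View pics/w1.png

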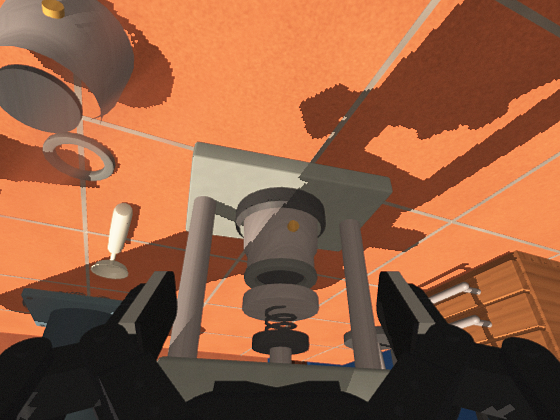

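```bash
python3 - <<'E'
from h import *
im=cv2.imread("pics/w1.png")[240:360,225:335]
cv2.imwrite("pics/w1z.png",cv2.resize(im,None,fx=5,fy=5,interpolation=cv2.INTER_CUBIC))
E
```

```text
(no output)
```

View pics/w1z.png

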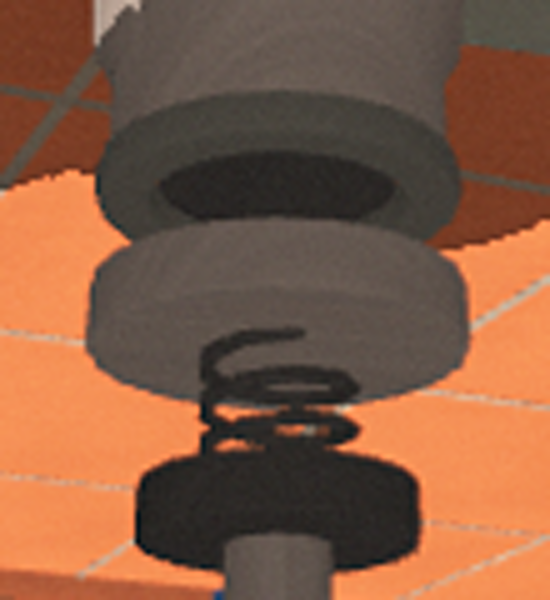

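```bash
cat > fit.py <<'E'
from h import *
from scipy.optimize import least_squares
A=np.linspace(0,2*np.pi,721)
def circ(P,c,r,z):
    q=proj(P,np.c_[c[0]+r*np.cos(A),c[1]+r*np.sin(A),0*A+z]);return q
def resid(P,C):
  # C: dict of measured; image inverted: near edge -> min row
  def f(x):
    cx,cy,zr,zf=x; o=[]
    g=lambda r,z:circ(P,(cx,cy),r,z)
    rb=g(.034,zr);rt=g(.034,zr+.008);ri=g(.0235,zr+.008);fb=g(.034,zf);ft=g(.034,zf+.012)
    m=dict(rb=rb[:,1].min(),rt=rt[:,1].min(),ri=ri[:,1].min(),fb=fb[:,1].min(),ft=ft[:,1].min(),fT=ft[:,1].max(),
      rl=min(rb[:,0].min(),rt[:,0].min()),rr=max(rb[:,0].max(),rt[:,0].max()),fl=min(fb[:,0].min(),ft[:,0].min()),fr=max(fb[:,0].max(),ft[:,0].max()))
    return np.array([m[k]-C[k] for k in C])
  return f
def run(P,C,x0=(.51,-.195,.088,.11)):
    f=resid(P,C);s=least_squares(f,x0,x_scale=.01,loss='soft_l1');print(s.x.round(4),dict(zip(C,f(s.x).round(2))));return s.x
E
python3 - <<'E'
from fit import *
import pickle
p=pickle.load(open("w1.pkl","rb"));P=PM(p)
C=dict(rb=258,rt=264.4,ri=270.4,fb=283.4,ft=298,fT=320.6,rl=244.4,rr=317.4,fl=242.4,fr=319)
x=run(P,C)
print("gap mm",(x[3]-x[2]-.008)*1000, "z if from theta")
E
```

```text
[ 0.5069 -0.1983  0.086   0.1103] {'rb': np.float64(-1.06), 'rt': np.float64(0.95), 'ri': np.float64(0.04), 'fb': np.float64(-0.09), 'ft': np.float64(-0.74), 'fT': np.float64(1.36), 'rl': np.float64(0.1), 'rr': np.float64(-0.35), 'fl': np.float64(0.26), 'fr': np.float64(-0.03)}
gap mm 16.309818502018064 z if from theta
```

```bash
python3 - <<'E'
from h import *
s=monitor.state();print(s["time"],s["eef_pos"],s["tcp_rot"],s["joint_velocities"])
E
```

```text
2.5667 [ 0.66017572 -0.1322323   0.176916  ] [[-0.55319228  0.73710334  0.38814555]
 [-0.23585617  0.30828524 -0.92159214]
 [-0.79896819 -0.60136418  0.00330936]] [-0.63045405 -4.64751307 -2.58218814 -0.45661328  0.44928574  0.01609522]
```

```bash
python3 - <<'E'
from h import *
import pickle
for i in range(4): imaging.snapshot("wrist")
p=snap("wrist","w2");pickle.dump(p,open("w2.pkl","wb"))
print(p["state"]["eef_pos"],p["state"]["joint_velocities"])
im=cv2.imread("pics/w2.png")[240:360,225:335]
cv2.imwrite("pics/w2z.png",cv2.resize(im,None,fx=5,fy=5,interpolation=cv2.INTER_CUBIC))
E
```

```text
[ 0.66098203 -0.13293193  0.18113568] [-0.0467206   0.28366384  0.79047101  0.1158817  -0.19164025  0.06234776]
```

View pics/w2z.png

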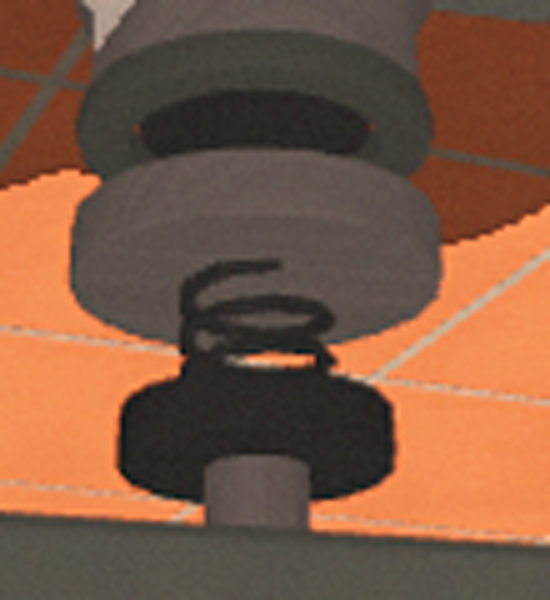

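```bash
python3 - <<'E'
from fit import *
import pickle
p=pickle.load(open("w2.pkl","rb"));P=PM(p)
X=lambda u:225+(u+.5)/5-.5
Y=lambda u:240+(u+.5)/5-.5
C=dict(rb=Y(30),rt=Y(62),ri=Y(91),fb=Y(150),ft=Y(214),fT=Y(347),rl=X(77),rr=X(432),fl=X(70),fr=X(441))
x=run(P,C);print("gap mm",(x[3]-x[2]-.008)*1000)
E
```

```text
[ 0.5055 -0.1982  0.085   0.1092] {'rb': np.float64(-0.91), 'rt': np.float64(0.53), 'ri': np.float64(0.24), 'fb': np.float64(-0.45), 'ft': np.float64(-0.24), 'fT': np.float64(1.06), 'rl': np.float64(0.35), 'rr': np.float64(-0.32), 'fl': np.float64(0.1), 'fr': np.float64(-0.14)}
gap mm 16.19253376473744
```

>>> apply_moves([
  [0, 0, 0, 0, 0, 1.2, 85],
  [0, 0, 0, 0, 0, 2.5, 85],
  [0.5, -1.2, 0, 0, 0, 3.8, 85],
  [1, -2.4, 0, -0.5, 0, 5, 85],
  [1.5, -3.6, 0, -1.5, 0, 6, 85],
  [2, -4.8, 0, -2.7, -0.1, 6.1, 85],
  [2.5, -5.9, 0, -4, -0.2, 6.1, 85],
  [2.9, -6.8, 0, -5.2, -0.2, 6.1, 85],
  [2.9, -6.8, 0, -5.7, -0.2, 6.1, 85],
  [2.9, -6.8, 0, -5.7, -0.2, 6.1, 85],
])

```text
time: 3.65
eef_pos: [0.4837, -0.1378, 0.3629]
tcp_rot: [[0.004, 0.923, 0.384], [-0.003, 0.384, -0.923], [-1.0, 0.003, 0.004]]
force: [0.6, 0.3, -0.2]
finger_gap: 0.0852
```

```bash
python3 - <<'E'
from h import *
import pickle
for i in range(6): imaging.snapshot("wrist")
p=snap("wrist","w3");pickle.dump(p,open("w3.pkl","wb"))
print(p["state"]["eef_pos"],p["state"]["joint_velocities"],p["state"]["tcp_rot"],p["state"]["time"])
for l in ["press","knob"]:
    for d in nets.tip_of(p,l):
        u=d["position"]*np.array([560,420]);print(l,u,d["confidence"],onz(PM(p),u,.25 if l=="knob" else 0))
E
```

```text
[ 0.49047921 -0.13816043  0.35933509] [ 0.17312234  0.77961471  0.33717717 -0.05266295 -0.07854517 -0.04426175] [[ 3.18781011e-04  9.21557394e-01  3.88242022e-01]
 [-1.66922046e-04  3.88242086e-01 -9.21557407e-01]
 [-9.99999935e-01  2.28968849e-04  2.77592450e-04]] 3.95
knob [277.704 208.488] 0.61 [ 0.49063819 -0.13904622]
```

View pics/w3.png

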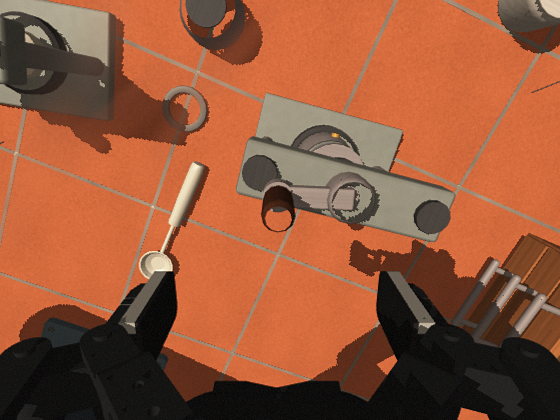

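```bash
python3 - <<'E'
from h import *
import pickle
p=pickle.load(open("w3.pkl","rb"));P=PM(p)
im=p["pixels"][125:255,230:465]
cv2.imwrite("pics/w3z.png",cv2.resize(im,None,fx=3.4,fy=3.4,interpolation=cv2.INTER_CUBIC))
E
```

```text
(no output)
```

View pics/w3z.png

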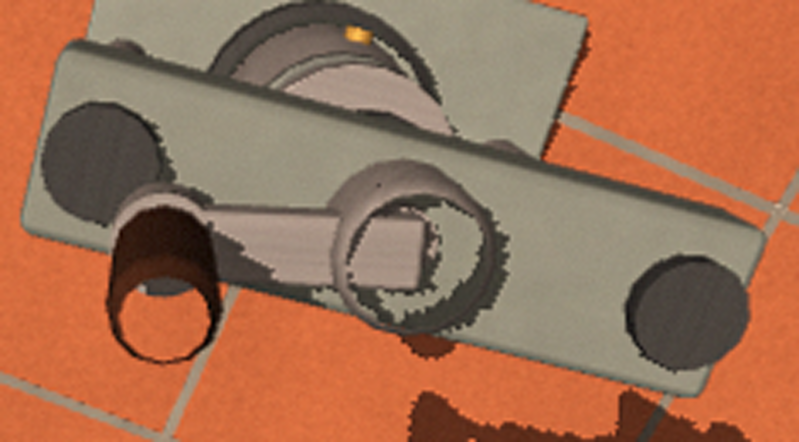

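```bash
python3 - <<'E'
from h import *
import pickle
p=pickle.load(open("w3.pkl","rb"));P=PM(p)
f=lambda u,v,z:onz(P,(230+(u+.5)/3.4-.5,125+(v+.5)/3.4-.5),z)
k=f(165,315,.27);print("knob",k)
for z in (.199,.203):
    a,b=f(102,162,z),f(690,312,z);c=(a+b)/2;print(z,np.linalg.norm(a-b),"C",c,k-c,np.linalg.norm(k-c),np.degrees(np.arctan2(*(k-c)[::-1])))
h=f(418,262,.22);print("hub",h,np.linalg.norm(k-h))
E
```

```text
knob [ 0.49088578 -0.13921903]
0.199 0.15851076146806542 C [ 0.51101522 -0.19707737] [-0.02012944  0.05785834] 0.06125994937791028 109.1832466456473
0.203 0.15635032820044018 C [ 0.51170882 -0.19586407] [-0.02082304  0.05664504] 0.060351135542537494 110.18371810341564
hub [ 0.51091594 -0.1968993 ] 0.06105915846023772
```

>>> apply_moves([
  [0, 0, 0, 0, -0.03, -1, 85],
  [0, 0, 0, 0, -0.03, -2, 85],
  [0, 0, 0, 0, -0.03, -3, 85],
  [0, 0, 0, 0, -0.03, -3.6, 85],
  [0, 0, 0, 0, -0.03, -3.9, 85],
  [0, 0, 0, 0, -0.03, -3.9, 60],
  [0, 0, 0, 0, -0.03, -3.9, 45],
  [0, 0, 0, 0, -0.03, -3.9, 35],
  [0, 0, 0, 0, -0.03, -3.9, 30],
  [0, 0, 0, 0, -0.03, -3.9, 30],
])

```text
time: 4.93
eef_pos: [0.4898, -0.1393, 0.2436]
tcp_rot: [[0.002, 0.922, 0.387], [-0.001, 0.387, -0.922], [-1.0, 0.002, 0.002]]
force: [-0.7, -0.5, -0.6]
finger_gap: 0.0303
```

```bash
python3 - <<'E'
from h import *
p=snap("wrist","w4");p=snap("scene","s4")
cv2.imwrite("pics/s4.png",cv2.resize(p["pixels"][80:240,80:290],None,fx=3.5,fy=3.5))
E
```

```text
(no output)
```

View pics/w4.png

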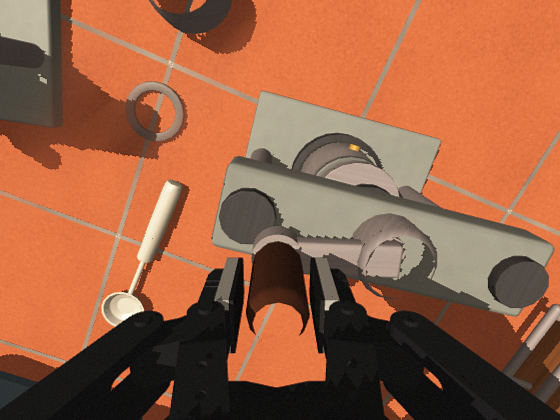

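View pics/s4.png

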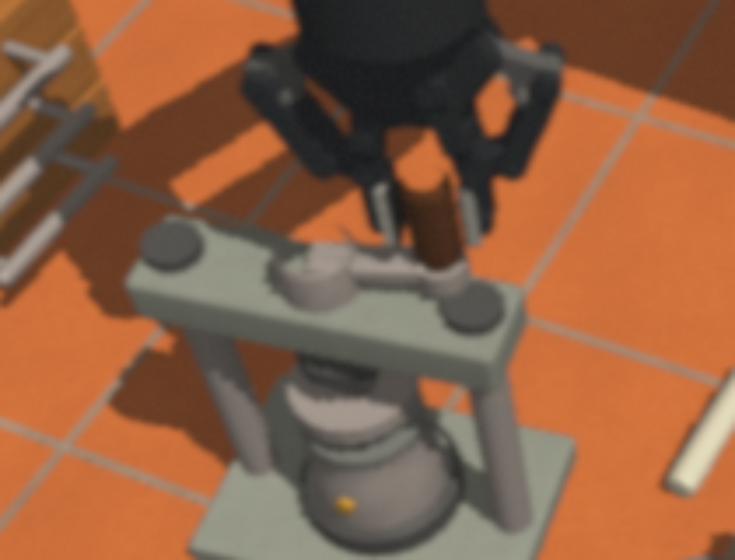

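>>> apply_moves([
  [0, 0, 0, 0, 0, 0, 24],
  [0, 0, 0, 0, 0, 0, 15],
  [0, 0, 0, 0, 0, 0, 15],
  [0, 0, 0, 0, 0, 0, 15],
])

```text
time: 5.37
eef_pos: [0.4896, -0.1396, 0.2433]
tcp_rot: [[0.002, 0.922, 0.387], [-0.002, 0.387, -0.922], [-1.0, 0.001, 0.002]]
force: [-0.4, -2.1, 5.7]
finger_gap: 0.0222
```

```bash
python3 - <<'E'
from h import *
s=monitor.state();print(s["time"],s["eef_pos"],s["force"],s["ft_torque"],s["finger_gap"])
# circle waypoints in units from start, for 6 deg/row
a0=np.radians(109.6)
for k in range(1,43):
    a=a0-np.radians(6*k);print(k,(60*(np.cos(a)-np.cos(a0))/30).round(2),(60*(np.sin(a)-np.sin(a0))/30).round(2))
E
```

```text
5.3667 [ 0.48960944 -0.13964947  0.24326727] [-0.39796393 -2.06223992  5.67816143] [-0.36962421 -0.01057228  0.02229677] 0.02224152963801114
1 0.2 0.06
2 0.41 0.1
3 0.62 0.12
4 0.82 0.11
5 1.03 0.08
6 1.24 0.03
7 1.43 -0.04
8 1.62 -0.12
9 1.8 -0.23
10 1.97 -0.36
11 2.12 -0.5
12 2.26 -0.66
13 2.37 -0.84
14 2.47 -1.02
15 2.56 -1.21
16 2.61 -1.41
17 2.65 -1.62
18 2.67 -1.83
19 2.67 -2.04
20 2.64 -2.25
21 2.59 -2.45
22 2.52 -2.65
23 2.43 -2.84
24 2.32 -3.01
25 2.19 -3.18
26 2.05 -3.33
27 1.89 -3.47
28 1.72 -3.59
29 1.54 -3.69
30 1.34 -3.77
31 1.14 -3.83
32 0.94 -3.87
33 0.73 -3.88
34 0.52 -3.88
35 0.31 -3.85
36 0.11 -3.8
37 -0.09 -3.73
38 -0.28 -3.64
39 -0.46 -3.53
40 -0.63 -3.41
41 -0.78 -3.26
42 -0.91 -3.1
```

>>> apply_moves([
  [0, 0, 0, 0.1, 0.03, 0, 15],
  [0, 0, 0, 0.2, 0.06, 0, 15],
  [0, 0, 0, 0.41, 0.1, 0, 15],
  [0, 0, 0, 0.62, 0.12, 0, 15],
  [0, 0, 0, 0.82, 0.11, 0, 15],
  [0, 0, 0, 1.03, 0.08, 0, 15],
])

```text
time: 5.87
eef_pos: [0.5198, -0.1366, 0.2432]
tcp_rot: [[-0.0, 0.922, 0.387], [-0.001, 0.387, -0.922], [-1.0, -0.0, 0.0]]
force: [-3.0, -0.8, 8.4]
finger_gap: 0.0221
```

```bash
python3 - <<'E'
from h import *
s=monitor.state();print(s["time"],s["eef_pos"],s["force"],s["ft_torque"],s["finger_gap"])
p=snap("wrist","w5");print(monitor.state()["eef_pos"],monitor.state()["force"])
E
```

```text
5.8667 [ 0.51982518 -0.13663544  0.24320701] [-2.95157973 -0.77884079  8.43828768] [-0.2597364   0.52904527 -0.03484965] 0.022075883326654163
[ 0.52120506 -0.13690102  0.24325316] [0.17107733 0.0882262  5.42884963]
```

View pics/w5.png

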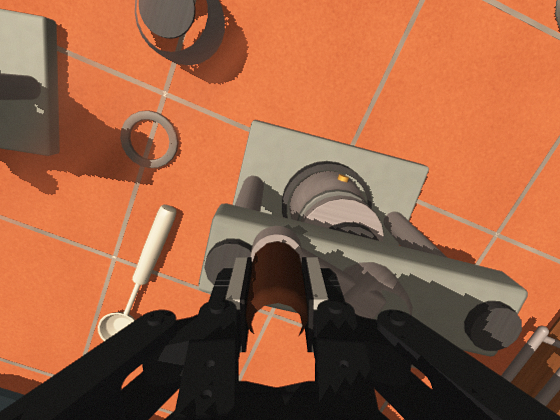

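>>> apply_moves([
  [0, 0, 0, 0.21, -0.05, 0, 15],
  [0, 0, 0, 0.4, -0.12, 0, 15],
  [0, 0, 0, 0.59, -0.2, 0, 15],
  [0, 0, 0, 0.77, -0.31, 0, 15],
  [0, 0, 0, 0.94, -0.44, 0, 15],
  [0, 0, 0, 1.09, -0.58, 0, 15],
  [0, 0, 0, 1.23, -0.74, 0, 15],
  [0, 0, 0, 1.34, -0.92, 0, 15],
  [0, 0, 0, 1.44, -1.1, 0, 15],
  [0, 0, 0, 1.53, -1.29, 0, 15],
])

```text
time: 6.75
eef_pos: [0.5664, -0.1743, 0.2433]
tcp_rot: [[0.001, 0.922, 0.388], [0.002, 0.388, -0.922], [-1.0, 0.002, -0.001]]
force: [-1.0, 2.9, 7.8]
finger_gap: 0.0224
```

>>> apply_moves([
  [0, 0, 0, 0.05, -0.2, 0, 15],
  [0, 0, 0, 0.09, -0.41, 0, 15],
  [0, 0, 0, 0.11, -0.62, 0, 15],
  [0, 0, 0, 0.11, -0.83, 0, 15],
  [0, 0, 0, 0.08, -1.04, 0, 15],
  [0, 0, 0, 0.03, -1.24, 0, 15],
  [0, 0, 0, -0.04, -1.44, 0, 15],
  [0, 0, 0, -0.13, -1.63, 0, 15],
  [0, 0, 0, -0.24, -1.8, 0, 15],
  [0, 0, 0, -0.37, -1.97, 0, 15],
])

```text
time: 7.58
eef_pos: [0.5563, -0.2345, 0.2433]
tcp_rot: [[0.004, 0.922, 0.388], [-0.0, 0.388, -0.922], [-1.0, 0.004, 0.002]]
force: [3.9, 0.9, 6.1]
finger_gap: 0.0226
```

```bash
python3 - <<'E'
from h import *
s=monitor.state();print(s["time"],s["eef_pos"],s["force"],s["ft_torque"],s["finger_gap"])
p=snap("wrist","w6")
E
```

```text
7.5833 [ 0.55634683 -0.23445707  0.24330252] [3.88405772 0.92659064 6.06888316] [ 0.13049847 -0.72789011  0.02947401] 0.022618484003811435
```

View pics/w6.png

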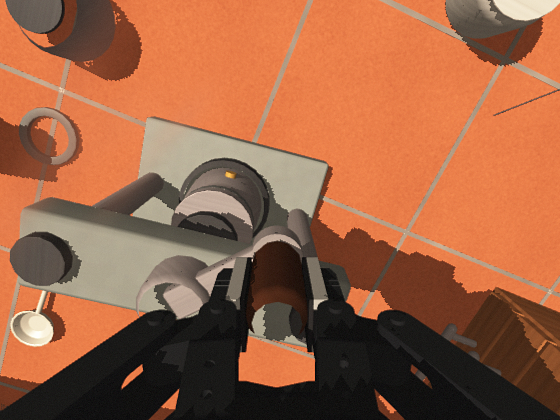

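>>> apply_moves([
  [0, 0, 0, -0.14, -0.15, 0, 15],
  [0, 0, 0, -0.3, -0.29, 0, 15],
  [0, 0, 0, -0.47, -0.41, 0, 15],
  [0, 0, 0, -0.65, -0.51, 0, 15],
  [0, 0, 0, -0.85, -0.59, 0, 15],
  [0, 0, 0, -1.05, -0.65, 0, 15],
  [0, 0, 0, -1.25, -0.69, 0, 15],
  [0, 0, 0, -1.46, -0.7, 0, 15],
  [0, 0, 0, -1.67, -0.7, 0, 15],
  [0, 0, 0, -1.88, -0.67, 0, 15],
])

```text
time: 8.47
eef_pos: [0.4994, -0.255, 0.2433]
tcp_rot: [[0.004, 0.922, 0.387], [-0.001, 0.387, -0.922], [-1.0, 0.003, 0.003]]
force: [4.2, -0.5, 4.8]
finger_gap: 0.0221
```

```bash
python3 - <<'E'
from h import *
s=monitor.state();print(s["time"],s["eef_pos"],s["force"],s["ft_torque"],s["finger_gap"])
p=snap("scene","s7")
cv2.imwrite("pics/s7.png",cv2.resize(p["pixels"][80:240,80:290],None,fx=3.5,fy=3.5,interpolation=cv2.INTER_CUBIC))
E
```

```text
8.4667 [ 0.49939002 -0.25498711  0.24326717] [ 4.18624561 -0.5250298   4.84308519] [ 0.00453797 -0.70525601 -0.01011871] 0.022121040672944195
```

View pics/s7.png

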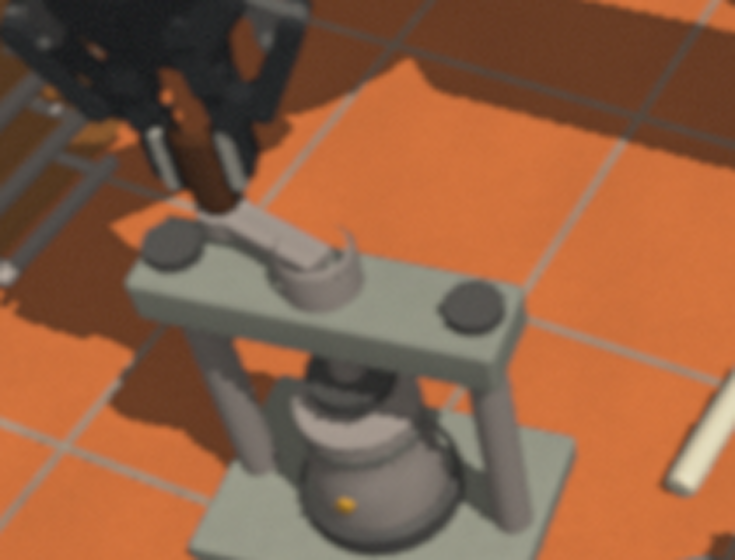

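>>> apply_moves([
  [0, 0, 0, -0.2, 0.05, 0, 15],
  [0, 0, 0, -0.4, 0.12, 0, 15],
  [0, 0, 0, -0.59, 0.21, 0, 15],
  [0, 0, 0, -0.77, 0.32, 0, 15],
  [0, 0, 0, -0.94, 0.44, 0, 15],
  [0, 0, 0, -1.09, 0.59, 0, 15],
  [0, 0, 0, -1.22, 0.75, 0, 15],
  [0, 0, 0, -1.22, 0.75, 0, 15],
  [0, 0, 0, -1.22, 0.75, 0, 15],
])

```text
time: 9.27
eef_pos: [0.462, -0.2316, 0.2432]
tcp_rot: [[0.001, 0.922, 0.388], [-0.0, 0.388, -0.922], [-1.0, 0.001, 0.001]]
force: [1.0, 1.5, 8.0]
finger_gap: 0.0226
```

```bash
python3 - <<'E'
from h import *
s=monitor.state();print(s["time"],s["eef_pos"],s["force"],s["q"])
v=s["eef_pos"][:2]-[.5109,-.1957];print(np.degrees(np.arctan2(v[1],v[0])),np.linalg.norm(v))
E
```

```text
9.2667 [ 0.4620089  -0.23159537  0.24321845] [0.99446743 1.47799922 8.01472928] [-3.90323078e+01  1.13069907e+01  9.23862632e+01  4.34577555e-02
  7.62379574e+01  2.81571148e+01]
-143.7142496035168 0.06065325762828857
```

>>> apply_moves([
  [0, 0, 0, 0, 0, 0, 35],
  [0, 0, 0, 0, 0, 0, 50],
  [0, 0, 0, 0, 0, 0, 65],
  [0, 0, 0, 0, 0, 0, 85],
  [0, 0, 0, 0, 0, 0.5, 85],
  [0, 0, 0, 0, 0, 1.5, 85],
  [0, 0, 0, 0, 0, 2.7, 85],
  [0, 0, 0, 0, 0, 4, 85],
  [0, 0, 0, 1, 0.5, 4, 85],
  [0, 0, 0, 2, 1, 4, 85],
])

```text
time: 10.1
eef_pos: [0.5225, -0.2031, 0.3658]
tcp_rot: [[0.005, 0.923, 0.384], [-0.004, 0.384, -0.923], [-1.0, 0.003, 0.005]]
force: [1.2, -0.1, -1.8]
finger_gap: 0.0848
```

>>> apply_moves([
  [0, 0, 0, 1.1, 0.6, 0, 85],
  [0, 0, 0, 2.2, 1.1, 0, 85],
  [0, 0, 0, 3.3, 1.7, 0, 85],
  [-0.5, 1.2, 0, 4.6, 2.3, 0, 85],
  [-1, 2.4, 0, 4.6, 2.3, -1, 85],
  [-1.5, 3.6, 0, 4.6, 2.3, -2, 85],
  [-2, 4.7, 0, 4.6, 2.3, -3.2, 85],
  [-2.4, 5.8, 0, 4.6, 2.3, -4.4, 85],
  [-2.9, 6.8, 0, 4.6, 2.3, -5.4, 85],
  [-2.9, 6.8, 0, 4.6, 2.3, -6.2, 85],
])

```text
time: 10.93
eef_pos: [0.6586, -0.1307, 0.1653]
tcp_rot: [[-0.567, 0.725, 0.391], [-0.236, 0.312, -0.92], [-0.789, -0.614, -0.006]]
force: [0.3, 0.0, -2.3]
finger_gap: 0.0851
```

```bash
python3 - <<'E'
from h import *
import pickle
for i in range(8): imaging.snapshot("wrist")
p=snap("wrist","w8");pickle.dump(p,open("w8.pkl","wb"))
print(p["state"]["eef_pos"],p["state"]["joint_velocities"],p["state"]["time"])
im=cv2.imread("pics/w8.png")[230:350,225:335]
cv2.imwrite("pics/w8z.png",cv2.resize(im,None,fx=5,fy=5,interpolation=cv2.INTER_CUBIC))
E
```

```text
[ 0.66065289 -0.1337507   0.18090139] [ 0.12553084  0.16791092  0.67190344  0.13563287 -0.32701867  0.08191877] 11.3333
```

View pics/w8z.png

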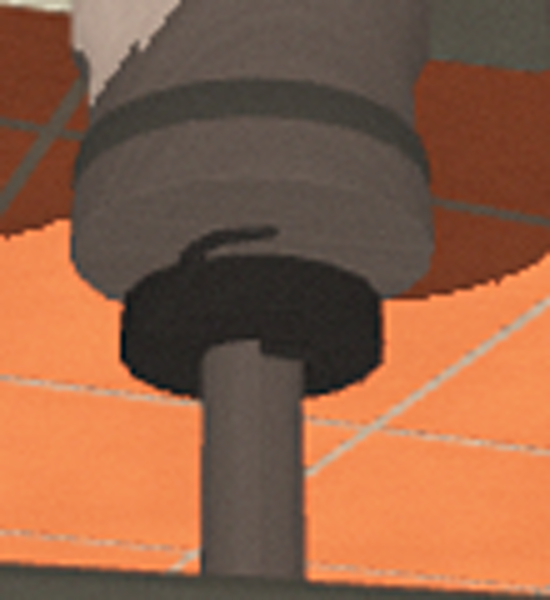

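View pics/w8.png

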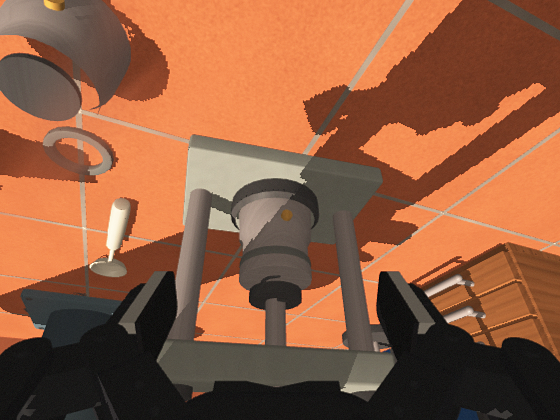

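```bash
python3 - <<'E'
from fit import *
import pickle
from scipy.optimize import brentq
P2=PM(pickle.load(open("w2.pkl","rb")));P8=PM(pickle.load(open("w8.pkl","rb")))
X=lambda u:225+(u+.5)/5-.5
Y=lambda v,o:o+(v+.5)/5-.5
x=[.5055,-.1982,.085,.1092]
row=lambda P,c,r,z:circ(P,c,r,z)[:,1].min()
zft=.1092+.012
for v in (368,373):
  r=brentq(lambda r:row(P2,x[:2],r,zft+.022)-Y(v,240),.005,.05);print("collar r",r)
  C=dict(rb=Y(79,230),fb=Y(115,230),ft=Y(180,230),rl=X(77),rr=X(430),fl=X(70),fr=X(434))
  y=run(P8,C,x)
  z8=brentq(lambda z:row(P8,y[:2],r,z)-Y(255,230),.1,.2)
  print("gap foot-collar",(z8-y[3]-.012)*1000,"collar sink",(zft+.022-z8)*1000, "exp sink",253.3/360*40)
E
```

```text
collar r 0.020870143104682524
[ 0.5073 -0.1977  0.087   0.0946] {'rb': np.float64(-0.02), 'fb': np.float64(0.34), 'ft': np.float64(-0.31), 'rl': np.float64(-0.4), 'rr': np.float64(0.03), 'fl': np.float64(0.32), 'fr': np.float64(0.03)}
gap foot-collar 8.301952605485452 collar sink 28.309425454486266 exp sink 28.144444444444446
collar r 0.018382202033253223
[ 0.5073 -0.1977  0.087   0.0946] {'rb': np.float64(-0.02), 'fb': np.float64(0.34), 'ft': np.float64(-0.31), 'rl': np.float64(-0.4), 'rr': np.float64(0.03), 'fl': np.float64(0.32), 'fr': np.float64(0.03)}
gap foot-collar 7.197978974641372 collar sink 29.413399085330347 exp sink 28.144444444444446
```

```bash
python3 - <<'E'
from fit import *
import pickle
from scipy.optimize import least_squares
P2=PM(pickle.load(open("w2.pkl","rb")));P8=PM(pickle.load(open("w8.pkl","rb")))
X=lambda u:225+(u+.5)/5-.5
Y=lambda v,o:o+(v+.5)/5-.5
row=lambda P,c,r,z:circ(P,c,r,z)
# joint: centres per image, foot z2,z8, collar r, h, gap8 ; collar top far edge row too
def f(v,full=False):
    c2=v[0:2];c8=v[2:4];z2,z8,r,h,g=v[4:]
    o=[]
    for P,c,z,gp,O,m in((P2,c2,z2,.022,240,(150,214,70,441,370,118,395,502)),(P8,c8,z8,g,230,(115,180,70,434,255,121,383,399))):
        fb=circ(P,c,.034,z);ft=circ(P,c,.034,z+.012);cb=circ(P,c,r,z+.012+gp);ct=circ(P,c,r,z+.012+gp+h)
        o+=[fb[:,1].min()-Y(m[0],O),ft[:,1].min()-Y(m[1],O),min(fb[:,0].min(),ft[:,0].min())-X(m[2]),max(fb[:,0].max(),ft[:,0].max())-X(m[3]),
            cb[:,1].min()-Y(m[4],O),min(cb[:,0].min(),ct[:,0].min())-X(m[5]),max(cb[:,0].max(),ct[:,0].max())-X(m[6]),ct[:,1].max()-Y(m[7],O)]
    return np.array(o)
s=least_squares(f,[.5055,-.198,.507,-.198,.1092,.0946,.024,.01,.01],x_scale=.01)
print(s.x.round(4));print(f(s.x).round(2))
E
```

```text
[ 0.5083 -0.197   0.5086 -0.1969  0.1112  0.0953  0.0237  0.0086  0.0094]
[ 0.05  0.44 -0.32  0.3  -0.48  0.11 -0.1  -0.01  0.29 -0.28 -0.09 -0.01
 -0.02  0.03  0.06  0.02]
```

```bash
python3 -c "
from h import *
s=monitor.state();print(s['time'],s['force']);print(job.sign_off())"
```

```text
11.3833 [-0.60642153 -1.4837234  -0.36094078]
the job is handed in; nothing more can be done
None
```

I wound the left press's crank (the one holding the moka chamber) about 253° clockwise, let go of the knob, backed the arm away and handed the job in at 11.4 s.

- **Contact:** before winding, the wrist camera put the gap between foot and ring at 16.2 mm. At 40 mm per turn, that means contact at about 146°.
- **Turn past contact:** the measured angle of the knob gives about 0.30 turn, which is 12 mm of spring compression.
- **Check after release:** a joint fit of the foot and collar outlines in the wrist pictures before winding and after release gave 12.6 mm, or about 0.31 turn. An earlier, cruder fit of the same pictures gave 13.7 to 14.8 mm (0.34 to 0.37 turn). I trust the joint fit more because it agrees with the knob angle. All three are above a quarter of a turn and below two fifths.
- **Final state:** the last picture shows the ring flat on the chamber with the foot seated on it, and the gripper clear of everything. The wrist force readings I took stayed under 10 N.

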